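Fill the two gaps in the round tub of solvent bottles

TASK

The round tub on the bench holds bottles packed in a ring with one in the middle, but two places are empty: the middle one and one at the edge. Take the two bottles that are the same size as those in the tub (not the slimmer or the wider one) and set one into each empty place, upright on the tub's floor. Do not tip them over.

Things in the scene. Friction and masses are not known exactly. Their poses are not given: they have to be found in the camera images.
- bottle_a: Rigid aluminium bottle on the bench (z = 0), about 90 g, round, z up, origin at the centre of its underside. Body 40 mm across, 50 mm high, rounded foot; shoulder to 59 mm; black ribbed cap 16 mm across from 60 to 92 mm (the top). The same as the five in the tub. Beside it stand a slim (25 mm body) and a wide squat (58 mm body, 76 mm high) bottle with the same cap.
- bottle_b: The other bottle to pack, the same as bottle_a in every way and interchangeable with it; origin at the centre of its underside. The four bottles stand loosely grouped on the bench beside the tub in random order, at least 55 mm between centres. Behind and left of the tub (x beyond 0.5, y 0.07 to 0.3) rises a microscope 0.45 m tall: keep the arm clear of it.
- gap_middle (a point): Middle empty place of the round grey tub, on its floor (5 mm above the bench); the centre of a bottle's underside belongs here. Tub fixed, 138 mm inside, wall 4 mm, 36 mm high. Places: this one and six round it, all 45 mm centre to centre; x points level to the empty outer one, z up; loose bottles fill the other five, every 60 degrees. Fingers closing along y pass between their caps.
- gap_edge (a point): Empty outer place of the same tub, on its floor, 45 mm along x from gap_middle, axes parallel to it; a bottle's underside centre belongs here. A bottle set here or in the middle has about 5 mm free to each neighbour's body. Caps in the tub stand 29 mm apart, surface to surface; closing along y suits here too.

How it is judged:
At the end, for the whole second after the job is handed in: One bottle (either) stands in the middle place and the other in the empty outer place: centre within 15 mm of the place's centre, underside on the tub's floor (within 6 mm), upright within about 7 degrees, at rest ((((horizontal distance between bottle_a and gap_middle below 0.015 m and z of bottle_a in the frame of gap_middle between -0.004 and 0.006 m) and (horizontal distance between bottle_b and gap_edge below 0.015 m and z of bottle_b in the frame of gap_edge between -0.004 and 0.006 m)) or ((horizontal distance between bottle_b and gap_middle below 0.015 m and z of bottle_b in the frame of gap_middle between -0.004 and 0.006 m) and (horizontal distance between bottle_a and gap_edge below 0.015 m and z of bottle_a in the frame of gap_edge between -0.004 and 0.006 m))) and angle between each of bottle_a, bottle_b's own z axis and vertical below 0.12 rad and linear speed of each of bottle_a, bottle_b below 0.02 m/s); the robot touches nothing.
It fails at once if a bottle to be packed is tipped over (more than about 40 degrees) (angle between any of bottle_a, bottle_b's own z axis and vertical above 0.7 rad).
It also fails if it takes over 56 s, if anything falls off the work surface, if the arm or the gripper's body presses on something with over 40 N, if the wrist force passes 120 N, or if a joint passes its speed limit or range.

ROBOT

A 6-joint arm with a two-finger parallel gripper is mounted at the origin on a cart in front of the work surface, level with it; the furniture and walls round the work are solid. World frame = base frame: x ahead of the robot, y to its left, z up, the work surface at z = 0. Lengths are in m, angles in rad, forces in N, time in s.
With the tool pointing down it reaches from about 0.35 to 0.85 m from the base axis. Payload 8.1 kg.
Tool frame: the origin (TCP) lies on the centre line of the jaws, within the pads' length; the fingertips stand 22 mm ahead of it and the grasp point (between the pads) lies 3 mm ahead of it; z points along the fingers, y is the line along which they close (so a half turn about z gives the same grasp; the last joint's range is limited). The gripper opens to 93 mm and grips with 3 to 60 N. Pads are 15 mm wide; open, the fingers measure 128 mm over their backs; the gripper's body (75 mm by 188 mm) begins 65 mm behind the grasp point.
Start: joints at [1.148, 0.13, 1.488, -0, 1.523, -0.085], TCP at [0.199, 0.566, 0.241] pointing down, gripper open.
Joint ranges: [-2.96, 2.96], [-0.89, 2.26], [0.02, 2.5], [-1.34, 4.48], [0, 2.73], [-2.66, 2.66]. Speed limits (rad/s): [2.39, 2.39, 2.79, 3.14, 3.14, 3.14].

INTERFACE

Orientations are given as a rotation vector (axis times angle).
In Python, from plant import robot gives the robot as it stands.
- The arm moves only by the shell command python3 inch.py FILE [FORCE], which reads ROWS from the file FILE. ROWS is a JSON list of rows, 1 to 20 of them, each an object with the fields jaw (the finger opening in m), dx, dy, dz (the shift in shares of the most that a row can go, 1 being 50 mm), spin (a turn about the tool's z in fractions of the full range, 1 being 120 degrees); a field left out counts as zero (the opening has to be given); each row shifts and turns the commanded pose from where the row before left it, along the tool's axes as they then stand; what a row does not reach is not made up. A row lasts 1/10 s, in which the tool goes at most 0.05 m and 0.15 rad, less where a joint would pass 70% of its speed; a pose out of reach is approached as far as the arm can. The fingers move at their own pace and stop on an object; FORCE is the grip in N (left out, the last holds). Time passes only in rows, so rows that do not move let the fingers close. It prints the time, the measured TCP pose, the force, the opening and the grip force at its end. Shift and turn numbers lie between -1 and 1, and a call with a number outside is refused. Input that does not fit is refused with a message, and nothing moves.
- robot.read_state(): the state, without advancing time (a new reading comes with each control period).
- robot.read_camera(name): name is "side" or "top" or "wrist"; returns a dict with "image" (384x512x3 uint8, red, green, blue), "fx", "fy", "cx", "cy" (pixels), "dist" ([k1, k2, p1, p2, k3] as OpenCV has them; the pictures are not rectified), "R" (3x3) and "t" (3): a world point X has camera coordinates R X + t. Camera axes: x right, y down, z forward; pixel columns grow to the right and rows downward; lengths in m; the calibration is good to about 2 mm. A picture is of the moment at which its call begins. There is no depth.
- robot.close_job(): hands the job in; it is judged then, once.
The state is a dict: "t": time; "q": joint angles; "dq": joint speeds; "joint_torque": joint torques, N m; "tool_pos": TCP position; "orientation": TCP orientation; "force": force on the tool from outside, world axes, zero at the start; "wrist_torque": the same for the moment, N m; "opening": finger opening in m; "gripper_force": force on a finger pad.
Only numpy, scipy, OpenCV 4.12 (cv2) and the standard library are available. Lean on these libraries where they do the work, as an engineer would, in place of code of your own. Each camera call takes 0.05 s, during which the arm holds its last target. There are 200 camera calls.

## Working session

There is one attempt and no reset: what is moved stays moved. The work goes in short steps, Python scripts to look and compute and a shell command to move; the robot and the scene stay as the last step left them, time stands still between calls to the robot, and variables do not carry over. Pictures are saved under pics/ and viewed, at most 10 in all, crops included, and the job is handed in when it is done.

```bash
ls; mkdir -p pics; cat > h.py <<'E'
import numpy as np,cv2,json
from plant import robot
def grab(n,f):
    c=robot.read_camera(n); cv2.imwrite('pics/'+f+'.png',cv2.cvtColor(c['image'],cv2.COLOR_RGB2BGR))
    np.savez('pics/'+f+'.npz',**{k:np.array(v) for k,v in c.items()}); return c
def load(f): return np.load('pics/'+f+'.npz')
def ray(c,u,v):
    K=np.array([[c['fx'],0,c['cx']],[0,c['fy'],c['cy']],[0,0,1]],float)
    p=cv2.undistortPoints(np.array([[[u,v]]],float),K,np.array(c['dist'],float))[0,0]
    R=np.array(c['R']);d=R.T@np.array([p[0],p[1],1]);return -R.T@np.array(c['t']),d/np.linalg.norm(d)
def atz(c,u,v,z):
    o,d=ray(c,u,v);return o+d*(z-o[2])/d[2]
def tri(*obs):
    A=0;b=0
    for c,u,v in obs:
        o,d=ray(c,u,v);P=np.eye(3)-np.outer(d,d);A=A+P;b=b+P@o
    x=np.linalg.solve(A,b);return x,[float(np.linalg.norm((np.eye(3)-np.outer(d,d))@(x-o))) for o,d in [ray(*q) for q in obs]]
def proj(c,X):
    K=np.array([[c['fx'],0,c['cx']],[0,c['fy'],c['cy']],[0,0,1]],float)
    return cv2.projectPoints(np.array([X],float),cv2.Rodrigues(np.array(c['R']))[0],np.array(c['t'],float),K,np.array(c['dist'],float))[0].ravel()
E
python3 - <<'E'
from h import *
for n in('top','side'):
    c=grab(n,n+'0');print(n,-np.array(c['R']).T@c['t'])
t=cv2.imread('pics/top0.png');s=cv2.imread('pics/side0.png')
cv2.imwrite('pics/both.png',cv2.resize(np.vstack([t,s]),None,fx=.78,fy=.78))
print(robot.read_state())
E
```

```text
inch.py
pics
plant.py
top [ 0.42199716 -0.11033288  0.98676379]
side [ 0.11341124 -0.71585923  0.54715211]
{'t': 0.1, 'q': array([ 1.14760242e+00,  1.31099345e-01,  1.48914934e+00, -9.52578388e-06,
        1.52303361e+00, -8.53876683e-02]), 'dq': array([ 0.00052944, -0.00149552, -0.00401312,  0.00059528,  0.0005452 ,
        0.00022024]), 'joint_torque': array([ 4.49150612e-04, -5.61334848e+01, -4.93100739e+01,  7.69189093e-02,
        2.90845265e-02, -7.34388345e-05]), 'tool_pos': array([0.19862739, 0.56565814, 0.2396957 ]), 'orientation': array([-5.28034631e-01, -3.09647616e+00,  2.57215597e-03]), 'force': array([ 0.6038161 ,  0.22113614, -0.11159405]), 'wrist_torque': array([-0.03315557, -0.02796635, -0.01416608]), 'gripper_force': 0.0, 'opening': 0.09274343821532217}
```

View pics/both.png

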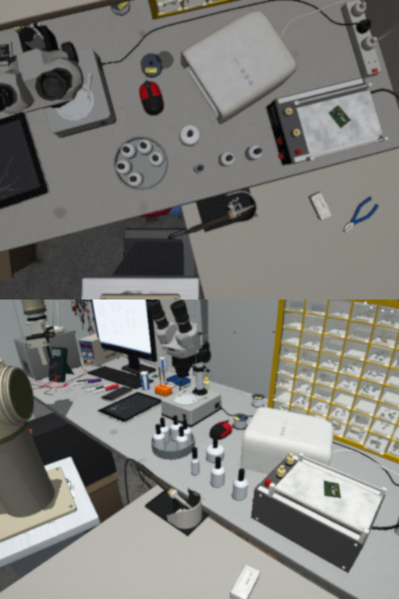

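The tub is at about (180,208) in the full-size top picture. The four bottles stand to its right: wide at (242,172), slim at (254,215), and the two matching ones at about (291,203) and (326,196). I'll enlarge both views.

```bash
python3 - <<'E'
import cv2,numpy as np
t=cv2.imread('pics/top0.png')[160:250,140:350];s=cv2.imread('pics/side0.png')[130:265,180:330]
def g(im,f,x0,y0):
    o=cv2.resize(im,None,fx=f,fy=f,interpolation=cv2.INTER_CUBIC)
    for x in range(0,im.shape[1],10): cv2.line(o,(int(x*f),0),(int(x*f),6 if x%50 else 14),(0,0,255),1)
    for y in range(0,im.shape[0],10): cv2.line(o,(0,int(y*f)),(6 if y%50 else 14,int(y*f)),(0,0,255),1)
    return o
cv2.imwrite('pics/tc.png',g(t,3.8,0,0));cv2.imwrite('pics/sc.png',g(s,4.4,0,0))
E
```

```text
(no output)
```

View pics/tc.png

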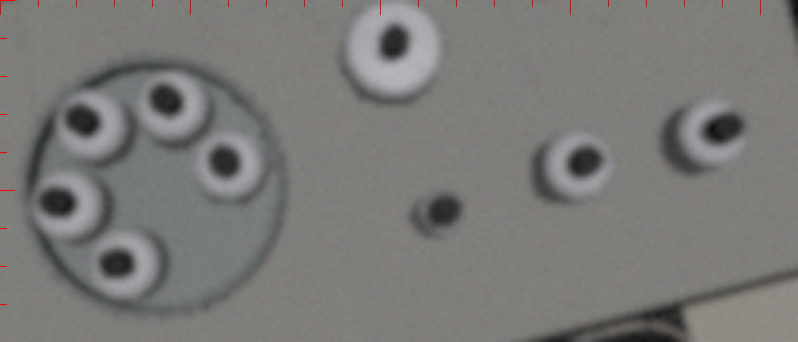

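View pics/sc.png

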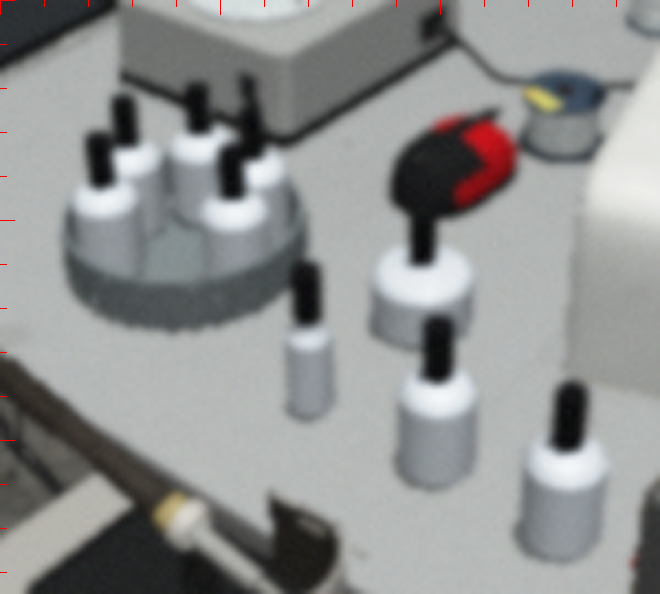

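The top crop (×3.8) shows the tub caps at (82,120), (165,99), (224,160), (57,202) and (116,263), so the edge gap is to the lower right. The matching bottles' caps are at (588,159) and (731,124). The side crop (×4.4) shows those caps' tops at (438,320) and (572,388).

```bash
python3 - <<'E'
from h import *
np.set_printoptions(precision=4,suppress=True)
T=load('top0');S=load('side0')
tp=lambda x,y:(T,140+x/3.8,160+y/3.8); sd=lambda x,y:(S,180+x/4.4,130+y/4.4)
print('M1',tri(tp(588,159),sd(438,322)));print('M2',tri(tp(731,124),sd(572,388)))
print('foot M1',atz(*sd(431,480),0),'M2',atz(*sd(556,552),0))
caps=[(82,120),(165,99),(224,160),(57,202),(116,263)];P=[atz(*tp(*c),.09) for c in caps]
for p in P:
    q=proj(S,p+[0,0,.002]);print(p[:2],'side crop',(q-[180,130])*4.4)
print('slim',atz(*tp(447,207),.09)[:2],'wide',atz(*tp(396,35),.11)[:2])
# tub rim fit: centre of outline
print('rim centre',atz(*tp(157,187),.036))
from scipy.optimize import least_squares
A=np.array(P)[:,:2];ang=None
order=[1,0,3,4]
def f(v):
    k=[None]*5
    r=[]
    c=v[:2]
    best=[]
    for a in A:
        d=[a-c-.045*np.array([np.cos(v[2]+i*np.pi/3),np.sin(v[2]+i*np.pi/3)]) for i in range(1,6)]
        best.append(min(d,key=np.linalg.norm))
    return np.ravel(best)
sol=min((least_squares(f,[*A.mean(0),t]) for t in np.arange(-3.1,3.1,.25)),key=lambda s:s.cost)
print(sol.x,f(sol.x)*1e3, 'edge',sol.x[:2]+.045*np.array([np.cos(sol.x[2]),np.sin(sol.x[2])]))
E
```

```text
M1 (array([ 0.4774, -0.2325,  0.0907]), [0.0003429842076282033, 0.00034298420762816234])
M2 (array([ 0.4965, -0.3085,  0.0919]), [2.29822527375384e-05, 2.2982252737550107e-05])
foot M1 [ 0.4687 -0.2409  0.    ] M2 [ 0.4876 -0.3163  0.    ]
[0.4945 0.0337] side crop [194.8989  91.0498]
[ 0.5061 -0.0093] side crop [248.4601 114.1943]
[ 0.4744 -0.0408] side crop [228.6141 153.2555]
[0.4515 0.0456] side crop [121.5803 104.0451]
[0.4201 0.0142] side crop [ 97.4551 141.8076]
slim [ 0.451 -0.158] wide [ 0.539  -0.1298]
rim centre [0.4621 0.0001 0.036 ]
[ 0.4629  0.0023 -2.3599] [-0.3571 -0.3353 -0.245   0.1515 -0.0088  0.3851  0.0292 -0.2799  0.5818
  0.0786] edge [ 0.431  -0.0294]
```

```bash
python3 - <<'E'
from h import *
np.set_printoptions(precision=4,suppress=True)
T=load('top0');S=load('side0')
s=robot.read_state();R=cv2.Rodrigues(s['orientation'])[0];print(R)
print('vec',R.T@(np.array([.4774,-.2325,.2])-s['tool_pos']))
t=cv2.imread('pics/top0.png')[90:240,310:420];d=cv2.imread('pics/side0.png')[200:370,300:410]
cv2.imwrite('pics/psu.png',np.hstack([cv2.resize(t,(396,540)),cv2.resize(d,(396,540),interpolation=2)]))
E
```

```text
[[-0.9435  0.3314 -0.0007]
 [ 0.3314  0.9435 -0.0015]
 [ 0.0001 -0.0017 -1.    ]]
vec [-0.5275 -0.6606  0.0407]
```

View pics/psu.png

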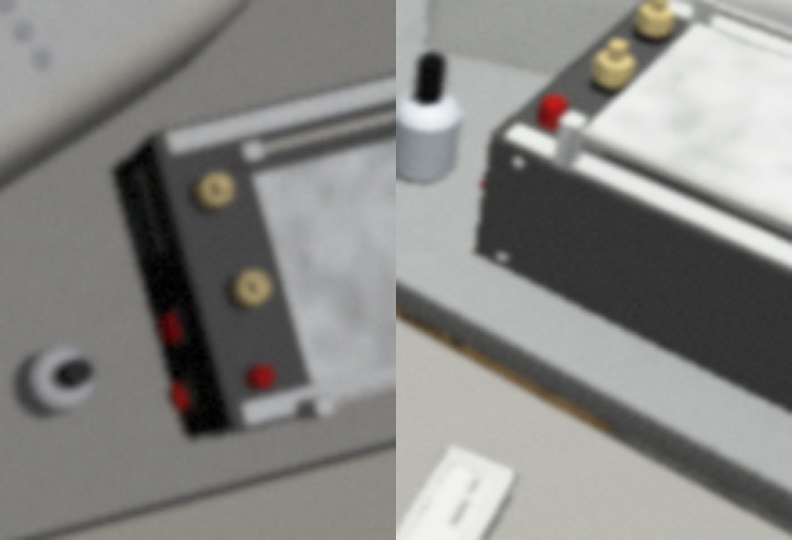

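The bench device's near front top corner is at (235,430) in the left crop and (100,130) in the right crop. I'll check its height and position, and start the turn in place.

Units first: shifts go in shares of 50 mm and turns go in shares of 120 degrees. So 0.145 rad / 2.0944 = 0.0692.

```bash
echo '[{"jaw": 0.045, "spin": 0.0688}, {"jaw": 0.045, "spin": 0.0688}, {"jaw": 0.045, "spin": 0.0688}, {"jaw": 0.045, "spin": 0.0688}, {"jaw": 0.045, "spin": 0.0688}, {"jaw": 0.045, "spin": 0.0688}, {"jaw": 0.045, "spin": 0.0688}, {"jaw": 0.045, "spin": 0.0688}, {"jaw": 0.045, "spin": 0.0688}, {"jaw": 0.045, "spin": 0.0688}, {"jaw": 0.045, "spin": 0.0688}, {"jaw": 0.045, "spin": 0.0688}, {"jaw": 0.045, "spin": 0.0692}, {"jaw": 0.045, "spin": 0.0692}]' > path.dat && python3 inch.py path.dat 20
cat > to.py <<'E'
import sys
from h import *
s=robot.read_state();R=cv2.Rodrigues(s['orientation'])[0]
np.set_printoptions(precision=4,suppress=True)
print(s['t'],s['tool_pos'],'tilt',np.degrees(np.arccos(-R[2,2])),'y yaw',np.degrees(np.arctan2(R[1,1],R[0,1])),'q',s['q'])
for a in sys.argv[1:]: print(a,R.T@(np.array(eval(a))-s['tool_pos']))
E
python3 to.py '[.4774,-.2325,.2]'
python3 - <<'E'
from h import *
T=load('top0');S=load('side0')
print(tri((T,375.3,209.4),(S,327.8,240.9)),tri((T,362,211),(S,322,278.7)))
print(atz(T,355,128,.09))
E
```

```text
t: 1.5
tool_pos: [0.1987, 0.5658, 0.24]
orientation: [2.905, 1.194, -0.001]
force: [0.8, 0.3, 0.0]
opening: 0.0447
gripper_force: 0.0
1.5 [0.1987 0.5658 0.24  ] tilt 0.0620166111717742 y yaw -45.319445287738695 q [ 1.1476  0.1309  1.4888 -0.      1.523   1.9386]
[.4774,-.2325,.2] [-0.3631  0.7636  0.0407]
(array([ 0.46388861, -0.39097324,  0.11076851]), [0.0015392831988176995, 0.001539283198817741]) (array([ 0.46327836, -0.39139766,  0.01298841]), [0.00011689166645241232, 0.00011689166645271746])
[ 0.63035479 -0.35675787  0.09      ]
```

Scaled: 0.0413 m is 0.826, 0.02 m is 0.4.

```bash
echo '[{"jaw": 0.045, "dx": -0.2, "dy": 0.4}, {"jaw": 0.045, "dx": -0.392, "dy": 0.826}, {"jaw": 0.045, "dx": -0.392, "dy": 0.826}, {"jaw": 0.045, "dx": -0.392, "dy": 0.826}, {"jaw": 0.045, "dx": -0.392, "dy": 0.826}, {"jaw": 0.045, "dx": -0.392, "dy": 0.826}, {"jaw": 0.045, "dx": -0.392, "dy": 0.826}, {"jaw": 0.045, "dx": -0.392, "dy": 0.826}, {"jaw": 0.045, "dx": -0.392, "dy": 0.826}, {"jaw": 0.045, "dx": -0.392, "dy": 0.826}, {"jaw": 0.045, "dx": -0.392, "dy": 0.826}, {"jaw": 0.045, "dx": -0.392, "dy": 0.826}, {"jaw": 0.045, "dx": -0.392, "dy": 0.826}, {"jaw": 0.045, "dx": -0.392, "dy": 0.826}, {"jaw": 0.045, "dx": -0.392, "dy": 0.826}, {"jaw": 0.045, "dx": -0.392, "dy": 0.826}, {"jaw": 0.045, "dx": -0.392, "dy": 0.826}, {"jaw": 0.045, "dx": -0.392, "dy": 0.826}, {"jaw": 0.045, "dx": -0.392, "dy": 0.826}, {"jaw": 0.045}]' > path.dat && python3 inch.py path.dat
python3 to.py '[.4774,-.2325,.12]'
python3 - <<'E'
from h import *
c=grab('wrist','w1');print(proj(c,[.4774,-.2325,.092]))
E
```

```text
t: 3.5
tool_pos: [0.4824, -0.2344, 0.2387]
orientation: [-2.904, -1.197, 0.004]
force: [0.4, 1.5, 0.6]
opening: 0.0449
gripper_force: 0.0
3.5 [ 0.4824 -0.2344  0.2387] tilt 0.14253363725123475 y yaw -45.20982158130688 q [-0.5471 -0.0389  1.6661 -0.0013  1.5164  0.242 ]
[.4774,-.2325,.12] [-0.002  -0.0047  0.1187]
[247.01433196 185.84067809]
```

View pics/w1.png

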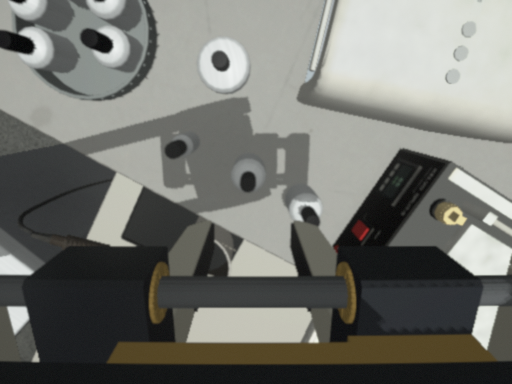

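The wrist view shows M1's cap end at about (248,183), against a predicted (247,186), so they agree. I'll descend over M1 and grip.

Scaled: 0.04 m is 0.8, 0.03 m is 0.6.

```bash
echo '[{"jaw": 0.045, "dx": -0.04, "dy": -0.094, "dz": 0.6}, {"jaw": 0.045, "dz": 0.8}, {"jaw": 0.045, "dz": 0.6}, {"jaw": 0.045, "dz": 0.2}, {"jaw": 0.045}]' > path.dat && python3 inch.py path.dat; python3 to.py '[.4774,-.2325,.085]'
```

```text
t: 4.05
tool_pos: [0.4765, -0.2267, 0.1293]
orientation: [-2.899, -1.203, 0.003]
force: [-0.9, 0.3, -0.5]
opening: 0.0454
gripper_force: 0.0
4.05 [ 0.4765 -0.2267  0.1293] tilt 0.19454680823883755 y yaw -44.93060323691585 q [-0.5414  0.0209  1.811   0.0002  1.313   0.2427]
[.4774,-.2325,.085] [-0.0034  0.0048  0.0443]
```

Scaled: 0.02 m is 0.4, 0.0048 m is 0.096.

```bash
echo '[{"jaw": 0.045, "dx": -0.068, "dy": 0.096}, {"jaw": 0.045, "dz": 0.4}, {"jaw": 0.045}, {"jaw": 0.045}]' > path.dat && python3 inch.py path.dat; python3 to.py '[.4774,-.2325,.085]'
```

```text
t: 4.45
tool_pos: [0.4793, -0.2345, 0.1122]
orientation: [2.901, 1.202, 0.001]
force: [0.3, 0.1, 0.6]
opening: 0.0452
gripper_force: 0.0
4.45 [ 0.4793 -0.2345  0.1122] tilt 0.07818636468327766 y yaw -44.979315679418114 q [-0.5511  0.0507  1.8137 -0.      1.2758  0.2339]
[.4774,-.2325,.085] [ 0.0001 -0.0027  0.0272]
```

Scaled: 0.015 m is 0.3, 0.012 m is 0.24.

```bash
echo '[{"jaw": 0.045, "dy": -0.054, "dz": 0.3}, {"jaw": 0.045, "dz": 0.24}, {"jaw": 0.045}, {"jaw": 0.045}]' > path.dat && python3 inch.py path.dat; python3 to.py '[.4774,-.2325,.085]'
```

```text
t: 4.85
tool_pos: [0.4762, -0.2318, 0.0829]
orientation: [-2.901, -1.202, 0.002]
force: [-0.3, -0.5, 1.0]
opening: 0.0453
gripper_force: 0.0
4.85 [ 0.4762 -0.2318  0.0829] tilt 0.09587480730105875 y yaw -44.976306108623056 q [-0.5498  0.0787  1.8423  0.      1.2223  0.2352]
[.4774,-.2325,.085] [ 0.0003  0.0014 -0.0021]
```

Scaled: -0.0015 m is -0.03, 0.001 m is 0.02.

```bash
echo '[{"jaw": 0.045, "dy": 0.02, "dz": -0.03}, {"jaw": 0.02}, {"jaw": 0.01}, {"jaw": 0.01}, {"jaw": 0.01}, {"jaw": 0.01}, {"jaw": 0.01}]' > path.dat && python3 inch.py path.dat 20; python3 to.py
```

```text
t: 5.55
tool_pos: [0.4775, -0.2328, 0.0852]
orientation: [2.902, 1.203, 0.0]
force: [-0.8, 0.7, 0.4]
opening: 0.0156
gripper_force: 20.0
5.55 [ 0.4775 -0.2328  0.0852] tilt 0.008065883054158908 y yaw -44.97813775542409 q [-0.5502  0.0784  1.8379  0.      1.2251  0.2348]
```

Scaled: -0.04 m is -0.8, 0.005 m is 0.1.

```bash
echo '[{"jaw": 0.01, "dz": -0.3}, {"jaw": 0.01, "dz": -0.6}, {"jaw": 0.01, "dz": -0.8}, {"jaw": 0.01, "dz": -0.6}, {"jaw": 0.01, "dz": -0.2}, {"jaw": 0.01, "dx": 0.2, "dy": -0.2}, {"jaw": 0.01, "dx": 0.52, "dy": -0.6}, {"jaw": 0.01, "dx": 0.7, "dy": -0.7}, {"jaw": 0.01, "dx": 0.6, "dy": -0.7}, {"jaw": 0.01, "dx": 0.6, "dy": -0.7}, {"jaw": 0.01, "dx": 0.4, "dy": -0.5}, {"jaw": 0.01, "dx": 0.1, "dy": -0.132}, {"jaw": 0.01}, {"jaw": 0.01}, {"jaw": 0.01}]' > path.dat && python3 inch.py path.dat; python3 to.py '[.4629,.0023,.12]'
python3 - <<'E'
from h import *
c=grab('wrist','w2');grab('top','t2')
s=robot.read_state();R=cv2.Rodrigues(s['orientation'])[0]
im=cv2.imread('pics/w2.png')
for n,p in [('mid',[.4629,.0023,.005]),('edge',[.431,-.0294,.005])]: print(n,proj(c,p))
C=np.array([.4629,.0023])
for i in range(1,6):
    a=-2.36+i*np.pi/3;u=proj(c,[*(C+.045*np.array([np.cos(a),np.sin(a)])),.097]);print(i,u)
    if abs(u[0])<600 and abs(u[1])<500:cv2.drawMarker(im,(int(u[0]),int(u[1])),(0,0,255),0,9,1)
cv2.imwrite('pics/w2m.png',im)
E
```

```text
t: 7.05
tool_pos: [0.4626, 0.0013, 0.2096]
orientation: [-2.903, -1.201, 0.002]
force: [0.4, -0.4, -1.1]
opening: 0.0155
gripper_force: 20.0
7.05 [0.4626 0.0013 0.2096] tilt 0.05548338967608155 y yaw -45.05265951302199 q [-0.1077 -0.2331  1.8959 -0.0004  1.4796  0.6786]
[.4629,.0023,.12] [ 0.0009 -0.0005  0.0896]
mid [251.43334431 171.15112939]
edge [251.36325137 207.56193839]
1 [294.37272941 216.54858784]
2 [296.45518772 167.29296213]
3 [251.22829702 140.7983345 ]
4 [205.88290037 166.99859156]
5 [207.73295025 216.26140594]
```

View pics/w2m.png

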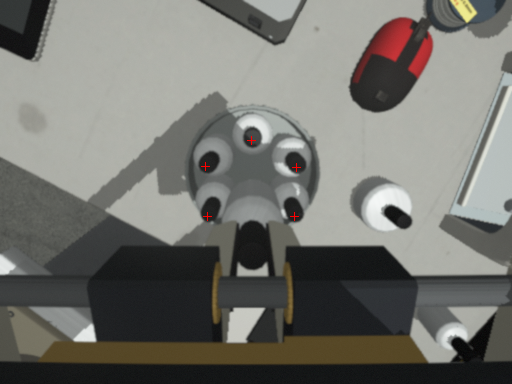

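The markers sit on the five ring caps, about 3 px low at most. That is the same bias as M1's, so it is camera calibration. I'll descend in stages.

Scaled: 0.02 m is 0.4, 0.0015 m is 0.03.

```bash
echo '[{"jaw": 0.01, "dx": 0.03, "dy": -0.01, "dz": 0.2}, {"jaw": 0.01, "dz": 0.4}, {"jaw": 0.01, "dz": 0.4}, {"jaw": 0.01}, {"jaw": 0.01}, {"jaw": 0.01}]' > path.dat && python3 inch.py path.dat; python3 to.py '[.4634,.0028,.091]'
```

```text
t: 7.75
tool_pos: [0.4642, 0.0036, 0.1612]
orientation: [2.902, 1.202, 0.002]
force: [-0.3, 0.7, -1.3]
opening: 0.0154
gripper_force: 20.0
7.75 [0.4642 0.0036 0.1612] tilt 0.08432166824390179 y yaw -44.99245720822166 q [-0.1028 -0.1947  1.9529  0.      1.382   0.6824]
[.4634,.0028,.091] [-0.0012 -0.0001  0.0702]
```

```bash
echo '[{"jaw": 0.01, "dx": -0.016, "dz": 0.2}, {"jaw": 0.01, "dz": 0.3}, {"jaw": 0.01, "dz": 0.3}, {"jaw": 0.01, "dz": 0.3}, {"jaw": 0.01, "dz": 0.1}, {"jaw": 0.01}, {"jaw": 0.01}]' > path.dat && python3 inch.py path.dat; python3 to.py '[.4634,.0028,.0905]'
```

```text
t: 8.45
tool_pos: [0.4634, 0.0032, 0.1008]
orientation: [2.902, 1.203, 0.001]
force: [-0.2, 0.3, -2.0]
opening: 0.0156
gripper_force: 20.0
8.45 [0.4634 0.0032 0.1008] tilt 0.054479432927935535 y yaw -44.97550308068098 q [-0.1039 -0.1299  2.0114 -0.      1.2592  0.6811]
[.4634,.0028,.0905] [-0.0003  0.0002  0.0103]
```

```bash
echo '[{"jaw": 0.01, "dz": 0.08}, {"jaw": 0.01, "dz": 0.06}, {"jaw": 0.01, "dz": 0.04}, {"jaw": 0.01, "dz": 0.02}, {"jaw": 0.01}, {"jaw": 0.01}]' > path.dat && python3 inch.py path.dat; python3 to.py '[.4634,.0028,.0905]'
```

```text
t: 9.05
tool_pos: [0.463, 0.0032, 0.0903]
orientation: [2.902, 1.203, 0.0]
force: [0.9, -0.7, 0.1]
opening: 0.0157
gripper_force: 20.0
9.05 [0.463  0.0032 0.0903] tilt 0.012082612868859631 y yaw -44.97696373175737 q [-0.1039 -0.1162  2.0197 -0.      1.2378  0.6811]
[.4634,.0028,.0905] [-0.      0.0005 -0.0002]
```

Scaled: -0.04 m is -0.8, -0.03 m is -0.6.

```bash
echo '[{"jaw": 0.02}, {"jaw": 0.036}, {"jaw": 0.036}, {"jaw": 0.036}, {"jaw": 0.036, "dz": -0.2}, {"jaw": 0.036, "dz": -0.6}, {"jaw": 0.036, "dz": -0.8}, {"jaw": 0.036, "dz": -0.6}, {"jaw": 0.036, "dz": -0.2}, {"jaw": 0.036}, {"jaw": 0.036}]' > path.dat && python3 inch.py path.dat; python3 to.py '[.4965,-.3085,.2]'
```

```text
t: 10.15
tool_pos: [0.4624, 0.0033, 0.209]
orientation: [-2.902, -1.203, 0.002]
force: [-0.2, -0.4, -0.2]
opening: 0.0359
gripper_force: 0.0
10.15 [0.4624 0.0033 0.209 ] tilt 0.07778947518711257 y yaw -44.97825799356327 q [-0.1039 -0.233   1.8969 -0.      1.4791  0.6811]
[.4965,-.3085,.2] [-0.1964  0.2445  0.0089]
```

Scaled: 0.035 m is 0.7, 0.03 m is 0.6, -0.14 rad / 2.0944 = -0.0668.

```bash
echo '[{"jaw": 0.045, "dx": -0.24, "dy": 0.29}, {"jaw": 0.045, "dx": -0.48, "dy": 0.6}, {"jaw": 0.045, "dx": -0.56, "dy": 0.7}, {"jaw": 0.045, "dx": -0.56, "dy": 0.7}, {"jaw": 0.045, "dx": -0.56, "dy": 0.7}, {"jaw": 0.045, "dx": -0.56, "dy": 0.7}, {"jaw": 0.045, "dx": -0.48, "dy": 0.6}, {"jaw": 0.045, "dx": -0.328, "dy": 0.4}, {"jaw": 0.045, "dx": -0.16, "dy": 0.2}, {"jaw": 0.045, "spin": -0.0668}, {"jaw": 0.045, "spin": -0.0668}, {"jaw": 0.045, "spin": -0.0668}, {"jaw": 0.045, "spin": -0.0668}, {"jaw": 0.045, "spin": -0.0668}, {"jaw": 0.045, "spin": -0.0668}, {"jaw": 0.045, "spin": -0.0668}, {"jaw": 0.045}, {"jaw": 0.045}]' > path.dat && python3 inch.py path.dat; python3 to.py '[.4965,-.3085,.2]'
python3 - <<'E'
from h import *
c=grab('wrist','w3');u=proj(c,[.4965,-.3085,.092]);print(u)
im=cv2.imread('pics/w3.png');cv2.drawMarker(im,(int(u[0]),int(u[1])),(0,0,255),0,7,1)
t=grab('top','t3');tt=cv2.imread('pics/t3.png')[160:250,140:350]
cv2.imwrite('pics/w3m.png',np.vstack([im[60:384-90],cv2.resize(tt,(512,219),interpolation=2)]))
E
```

```text
t: 11.95
tool_pos: [0.4968, -0.3076, 0.2091]
orientation: [-1.998, -2.422, -0.0]
force: [-0.0, -0.2, 0.9]
opening: 0.045
gripper_force: 0.0
11.95 [ 0.4968 -0.3076  0.2091] tilt 0.10338755072836263 y yaw 10.964263490599652 q [-0.6423  0.1062  1.5721  0.0002  1.4651 -0.8336]
[.4965,-.3085,.2] [-0.0008 -0.0004  0.0091]
[251.34175733 192.65548065]
```

View pics/w3m.png

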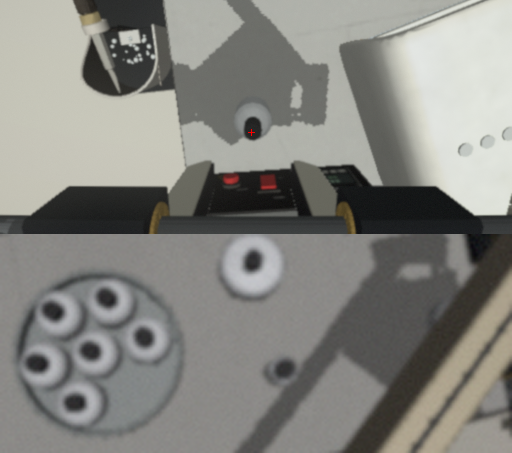

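The middle bottle stands upright among its neighbours, and the marker is on M2's cap at (252,132 in the crop). I'll descend.

Scaled: 0.03 m is 0.6, 0.015 m is 0.3.

```bash
echo '[{"jaw": 0.045, "dx": -0.016, "dy": -0.008, "dz": 0.3}, {"jaw": 0.045, "dz": 0.6}, {"jaw": 0.045, "dz": 0.6}, {"jaw": 0.045, "dz": 0.3}, {"jaw": 0.045}, {"jaw": 0.045}, {"jaw": 0.045}]' > path.dat && python3 inch.py path.dat; python3 to.py '[.4965,-.3085,.085]'
```

```text
t: 12.75
tool_pos: [0.4978, -0.3102, 0.122]
orientation: [1.993, 2.425, 0.0]
force: [0.2, -0.8, 0.6]
opening: 0.0446
gripper_force: 0.0
12.75 [ 0.4978 -0.3102  0.122 ] tilt 0.16276414220632196 y yaw 11.158174684640246 q [-0.6446  0.1775  1.6574 -0.      1.3038 -0.8393]
[.4965,-.3085,.085] [ 0.002  -0.0011  0.037 ]
```

Scaled: 0.015 m is 0.3, 0.01 m is 0.2.

```bash
echo '[{"jaw": 0.045, "dx": 0.02, "dy": -0.012, "dz": 0.2}, {"jaw": 0.045, "dz": 0.3}, {"jaw": 0.045, "dz": 0.2}, {"jaw": 0.045}, {"jaw": 0.045}, {"jaw": 0.045}]' > path.dat && python3 inch.py path.dat; python3 to.py '[.4965,-.3085,.085]'
```

```text
t: 13.35
tool_pos: [0.4963, -0.3087, 0.0855]
orientation: [1.994, 2.427, 0.0]
force: [0.1, 0.0, -0.3]
opening: 0.0449
gripper_force: 0.0
13.35 [ 0.4963 -0.3087  0.0855] tilt 0.02789152320322953 y yaw 11.172075758372081 q [-0.6442  0.2145  1.6867  0.      1.2399 -0.8392]
[.4965,-.3085,.085] [0.0002 0.0002 0.0005]
```

Scaled: -0.04 m is -0.8, -0.03 m is -0.6, 0.14 rad / 2.0944 = 0.0668.

```bash
echo '[{"jaw": 0.02}, {"jaw": 0.01}, {"jaw": 0.01}, {"jaw": 0.01}, {"jaw": 0.01}, {"jaw": 0.01}]' > path.dat && python3 inch.py path.dat 20; python3 to.py;  echo '[{"jaw": 0.01, "dz": -0.3}, {"jaw": 0.01, "dz": -0.6}, {"jaw": 0.01, "dz": -0.8}, {"jaw": 0.01, "dz": -0.6}, {"jaw": 0.01, "dz": -0.2}, {"jaw": 0.01, "spin": 0.0668}, {"jaw": 0.01, "spin": 0.0668}, {"jaw": 0.01, "spin": 0.0668}, {"jaw": 0.01, "spin": 0.0668}, {"jaw": 0.01, "spin": 0.0668}, {"jaw": 0.01, "spin": 0.0668}, {"jaw": 0.01, "spin": 0.0668}, {"jaw": 0.01}, {"jaw": 0.01}]' > path.dat && python3 inch.py path.dat; python3 to.py '[.4312,-.0294,.2]'
```

```text
t: 13.95
tool_pos: [0.4961, -0.3086, 0.0852]
orientation: [1.995, 2.427, -0.0]
force: [-0.2, 0.4, 1.3]
opening: 0.016
gripper_force: 20.0
13.95 [ 0.4961 -0.3086  0.0852] tilt 0.010005482653234322 y yaw 11.173079157022135 q [-0.6442  0.2145  1.6871 -0.      1.2398 -0.8392]
t: 15.35
tool_pos: [0.4957, -0.3083, 0.2095]
orientation: [-2.899, -1.209, 0.001]
force: [0.0, 0.7, -0.6]
opening: 0.0151
gripper_force: 20.0
15.35 [ 0.4957 -0.3083  0.2095] tilt 0.0644236408635983 y yaw -44.73584468690283 q [-0.6442  0.1039  1.5738 -0.      1.465   0.1366]
[.4312,-.0294,.2] [ 0.1527 -0.2421  0.0097]
```

Scaled: -0.035 m is -0.7, -0.034 m is -0.68.

```bash
echo '[{"jaw": 0.01, "dx": 0.12, "dy": -0.2}, {"jaw": 0.01, "dx": 0.3, "dy": -0.48}, {"jaw": 0.01, "dx": 0.44, "dy": -0.7}, {"jaw": 0.01, "dx": 0.44, "dy": -0.7}, {"jaw": 0.01, "dx": 0.44, "dy": -0.7}, {"jaw": 0.01, "dx": 0.44, "dy": -0.7}, {"jaw": 0.01, "dx": 0.44, "dy": -0.68}, {"jaw": 0.01, "dx": 0.294, "dy": -0.482}, {"jaw": 0.01, "dx": 0.14, "dy": -0.2}, {"jaw": 0.01}, {"jaw": 0.01}, {"jaw": 0.01}]' > path.dat && python3 inch.py path.dat; python3 to.py '[.4312,-.0294,.15]'
```

```text
t: 16.55
tool_pos: [0.4329, -0.0304, 0.2101]
orientation: [2.902, 1.202, -0.0]
force: [0.0, -0.3, -1.0]
opening: 0.0157
gripper_force: 20.0
16.55 [ 0.4329 -0.0304  0.2101] tilt 0.0210705677988326 y yaw -45.01321400519831 q [-0.188  -0.3204  1.9662 -0.0004  1.4959  0.5977]
[.4312,-.0294,.15] [-0.0005 -0.0019  0.0601]
```

Scaled: 0.02 m is 0.4, 0.01 m is 0.2.

```bash
echo '[{"jaw": 0.01, "dx": -0.01, "dy": -0.03, "dz": 0.2}, {"jaw": 0.01, "dz": 0.4}, {"jaw": 0.01, "dz": 0.4}, {"jaw": 0.01}, {"jaw": 0.01}, {"jaw": 0.01}]' > path.dat && python3 inch.py path.dat; python3 to.py '[.4312,-.0294,.0905]'
python3 - <<'E'
from h import *
grab('wrist','w4');grab('side','s4')
w=cv2.imread('pics/w4.png')[100:290,120:400];s=cv2.imread('pics/side0.png')
s=cv2.imread('pics/s4.png')[110:220,180:280]
cv2.imwrite('pics/x4.png',np.hstack([cv2.resize(w,(500,340)),cv2.resize(s,(300,340))]))
E
```

```text
t: 17.15
tool_pos: [0.4319, -0.0291, 0.161]
orientation: [2.902, 1.202, 0.001]
force: [-0.2, 0.0, -1.1]
opening: 0.0153
gripper_force: 20.0
17.15 [ 0.4319 -0.0291  0.161 ] tilt 0.06525316811261514 y yaw -45.00289656981358 q [-0.1857 -0.2893  2.032  -0.      1.3978  0.5997]
[.4312,-.0294,.0905] [-0.0007 -0.0003  0.0705]
```

View pics/x4.png

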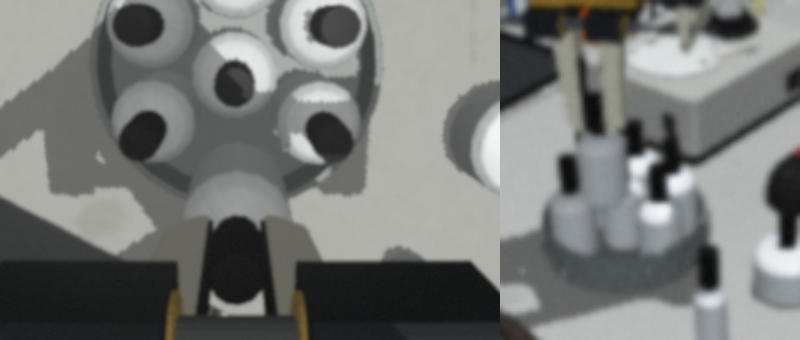

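The held bottle (cap at 236,260) hangs in line with the middle bottle (235,80), midway between its neighbours. I'll lower it.

Scaled: 0.015 m is 0.3, 0.01 m is 0.2.

```bash
echo '[{"jaw": 0.01, "dx": -0.014, "dy": -0.006, "dz": 0.2}, {"jaw": 0.01, "dz": 0.3}, {"jaw": 0.01, "dz": 0.3}, {"jaw": 0.01, "dz": 0.3}, {"jaw": 0.01, "dz": 0.1}, {"jaw": 0.01}, {"jaw": 0.01}]' > path.dat && python3 inch.py path.dat; python3 to.py '[.4312,-.0294,.0905]'
```

```text
t: 17.95
tool_pos: [0.4309, -0.029, 0.1006]
orientation: [2.902, 1.203, 0.001]
force: [0.5, 0.4, -0.6]
opening: 0.0157
gripper_force: 20.0
17.95 [ 0.4309 -0.029   0.1006] tilt 0.03297171772140268 y yaw -44.97669650125798 q [-0.1861 -0.2242  2.094  -0.      1.2712  0.5989]
[.4312,-.0294,.0905] [-0.0001  0.0005  0.0101]
```

Scaled: 0.004 m is 0.08, 0.003 m is 0.06.

```bash
echo '[{"jaw": 0.01, "dz": 0.08}, {"jaw": 0.01, "dz": 0.06}, {"jaw": 0.01, "dz": 0.04}, {"jaw": 0.01, "dz": 0.02}, {"jaw": 0.01}, {"jaw": 0.01}]' > path.dat && python3 inch.py path.dat; python3 to.py '[.4312,-.0294,.0905]'
```

```text
t: 18.55
tool_pos: [0.4307, -0.029, 0.0902]
orientation: [2.902, 1.203, 0.0]
force: [-0.3, -0.7, -1.2]
opening: 0.0153
gripper_force: 20.0
18.55 [ 0.4307 -0.029   0.0902] tilt 0.012371109216434719 y yaw -44.9765312759439 q [-0.1861 -0.2101  2.1026  0.      1.2489  0.5989]
[.4312,-.0294,.0905] [ 0.0001  0.0006 -0.0003]
```

Scaled: -0.04 m is -0.8, -0.03 m is -0.6.

```bash
echo '[{"jaw": 0.01, "dz": 0.01}, {"jaw": 0.01}, {"jaw": 0.02}, {"jaw": 0.036}, {"jaw": 0.036}, {"jaw": 0.036}, {"jaw": 0.036, "dz": -0.2}, {"jaw": 0.036, "dz": -0.6}, {"jaw": 0.036, "dz": -0.8}, {"jaw": 0.036, "dz": -0.8}, {"jaw": 0.036, "dz": -0.4}, {"jaw": 0.036, "dx": -0.4, "dy": 0.4}, {"jaw": 0.036, "dx": -0.6, "dy": 0.6}, {"jaw": 0.036, "dx": -0.6, "dy": 0.6}, {"jaw": 0.036, "dx": -0.6, "dy": 0.6}, {"jaw": 0.036, "dx": -0.4, "dy": 0.4}, {"jaw": 0.036}, {"jaw": 0.036}]' > path.dat && python3 inch.py path.dat
python3 - <<'E'
from h import *
t=grab('top','t5');s=grab('side','s5')
for n,p in [('mid',[.4629,.0023]),('edge',[.431,-.0294])]: print((proj(t,[*p,.095])-[140,160])*[4,4],(proj(s,[*p,.097])-[180,110])*[4,4])
cv2.imwrite('pics/x5.png',np.hstack([cv2.resize(cv2.imread('pics/t5.png')[160:250,140:240],(400,360),interpolation=2),cv2.resize(cv2.imread('pics/s5.png')[120:210,180:280],(400,360),interpolation=2)]))
E
```

```text
t: 20.35
tool_pos: [0.4305, -0.213, 0.23]
orientation: [-2.903, -1.2, -0.0]
force: [-1.1, -0.1, 0.7]
opening: 0.0361
gripper_force: 0.0
[147.04326659 190.05050794] [157.18170507 189.50059688]
[210.21219918 255.46017858] [135.94873456 226.06879489]
```

View pics/x5.png

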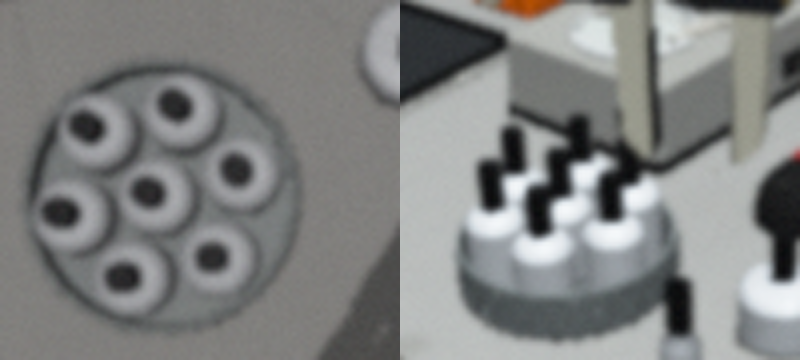

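The top picture shows seven bottles packed evenly. The middle cap is at (149,193) against a predicted (147,190), and the edge cap is at (213,257) against (210,255). All stand upright, and the gripper is clear. I'll hand the job in.

```bash
python3 -c "
from plant import robot
print(robot.close_job())"
```

```text
the job is handed in; nothing more can be done
None
```

I set the two matching bottles upright in the middle and edge places of the tub and handed the job in at about 20 s; the last pictures showed both within a few millimetres of target, but the hand-in returned no verdict.

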